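Lay the standing tape roll flat and park it at the stop bar

ROBOT

A 6-joint arm with a two-finger parallel gripper is mounted at the origin on a cart in front of the work surface, level with it; the furniture and walls round the work are solid. World frame = base frame: x ahead of the robot, y to its left, z up, the work surface at z = 0. Lengths are in m, angles in degrees, forces in N, time in s.
With the tool pointing down it reaches from about 0.3 to 0.75 m from the base axis. Payload 8.5 kg.
Tool frame: the origin (TCP) lies at the very end of the fingers, on their centre line; the grasp point (between the pads) lies 19 mm behind it (env.tcp_to_grasp is the distance from the TCP to the grasp point, in m); z points along the fingers, y is the line along which they close (so a half turn about z gives the same grasp; the last joint's range is limited). The gripper opens to 85 mm and grips with 20 to 120 N. Pads are 22 mm wide; open, the fingers measure 114 mm over their backs; the gripper's body (76 mm by 85 mm) begins 54 mm behind the grasp point. The pads swing forward as they close: fully open they stand 13 mm farther back than shut.
Start: joints at [-84.07, 21.807, 74.336, -0, 83.858, -12.336], TCP at [0.172, -0.522, 0.231] pointing down, gripper open.
Joint ranges: [-178.18, 178.18], [-50.72, 133.34], [12.68, 142.11], [-81.47, 261.47], [9.98, 163.14], [-165.26, 165.26]. Speed limits (degrees/s): [136.94, 136.94, 180, 180, 180, 180].

INTERFACE

Orientations are given as a 3x3 rotation matrix whose columns are the frame's x, y, z axes.
In Python, from rig import status, get_image, env gives the robot as it stands.
- The arm moves only by the shell command python3 -m handwheel 'ROWS' [FORCE]. ROWS is text: rows parted by semicolons, each of 7 numbers parted by spaces: the shift along the world's x, y, z in cm, then the turn, a rotation vector about the world's x, y, z in degrees, then the opening, from 0 (shut) to 1 (fully open). In form: dx dy dz wx wy wz gripper; .... A call has 1 to 8 rows; each row is the pose to reach, as a shift and turn from the pose commanded when the call began; what a row does not reach only later rows make up. A row lasts 1/12 s, in which the tool goes at most 41.7 mm and 7.16 degrees, less where a joint would pass 70% of its speed; a pose out of reach is approached as far as the arm can. A call with a gripper value outside its range is refused whole. The fingers move at their own pace and stop on an object; FORCE is the grip in N (left out, the last holds). Time passes only in rows, so rows that repeat a pose let the fingers close. It gives the time, the measured TCP pose, the force, the opening and the grip force at its end, in the units of the state.
- status.observe(): the state, without advancing time (a new reading comes with each control period).
- get_image(name): name is "side" or "top" or "wrist"; returns a dict with "color" (480x640x3 uint8, red, green, blue), "vertical_fov" (degrees; the focal length in pixels is half the picture's height over the tangent of half this angle, whatever the lens; pixels are square), "cx", "cy" (the principal point, pixels), "xyz" and "orientation" of the camera in the world. Camera axes: x right, y down, z forward; pixel columns grow to the right and rows downward; lengths in m; the calibration is good to about 2 mm. A picture is of the moment at which its call begins. There is no depth.
- env.close_job(): hands the job in; it is judged then, once.
The state is a dict: "time_s": time; "q": joint angles; "qvel": joint speeds; "joint_efforts": joint torques, N m; "position": TCP position; "tool_rot": TCP orientation; "ft_force": force on the tool from outside, world axes, zero at the start; "wrist_torque": the same for the moment, N m; "grip_width": finger opening in m; "gripper_force": force on a finger pad.
Only numpy, scipy, OpenCV 4.12 (cv2) and the standard library are available. Lean on these libraries where they do the work, as an engineer would, in place of code of your own. Each camera call takes 0.05 s, during which the arm holds its last target. There are 200 camera calls.

TASK

The narrower roll of masking tape stands on its rim and could roll off the desk. Push it over with the fingers so that it lies flat on the desk, then push it along the desk until its side rests against the low aluminium stop bar, on the same side of the bar as the wider roll that already lies there. Only push: do not lift or carry the roll, and leave the wider roll, the white dropper bottle and the small round tin where they are.

Things in the scene. Friction and masses are not known exactly. Their poses are not given: they have to be found in the camera images.
- tape: the narrower roll of cream masking tape, a disc 65 mm in diameter and 30 mm thick, 0.12 kg, that starts standing on its rim on the bare desk. The hole in its core cannot be entered: treat it as a solid disc. The origin is the centre of one flat face, and the z axis is the axis of the roll, pointing from that face into the roll (horizontal at the start, vertical, up or down, when the roll lies flat)
- tape_center (a point): the middle of the narrower tape roll (32 mm above the desk while it stands on its rim, 15 mm when it lies flat). Pushed near its top along its axis the roll tips; pushed across its axis it rolls. A fixed clear parts case, 31 mm high, lies a few centimetres from the roll on the robot's side, and a fixed board clamp, 46 mm high, to the left of that case
- stop_bar: low aluminium angle bar screwed to the desk, 220 mm long (along its x axis) and 18 mm high. The origin is at desk height in the middle of its upright working face; the y axis points out of that face, towards the free desk and the rolls; the bar itself reaches 32 mm behind the face (-y)
- wide_tape: the wider roll of masking tape, 70 mm in diameter and 40 mm high, loose, lying flat beside the working face of the bar near the bar's +x end; origin at the centre of its underside, z up
- dropper: white dropper bottle with a needle nozzle, 25 mm in diameter, 104 mm high, loose, standing on the desk farther from the robot than the narrower roll; origin at the centre of its underside, z up
- tin: small plain round tin, cream like the tape, 25 mm in diameter, 24 mm high, loose, standing on the desk on the robot's left of the narrower roll; origin at the centre of its underside, z up
Not all that is in view belongs to the job. What is shaped like the tape but orange is not meant.

How it is judged:
By the outcome, as a careful person would: the job done as asked, in the order asked, and still so for the second after the job is handed in, with the robot touching nothing.
It also fails if it takes over 48 s, if anything falls off the work surface, if the arm or the gripper's body presses on something with over 40 N, if the wrist force passes 120 N, or if a joint passes its speed limit or range.

## Working session

There is one attempt and no reset: what is moved stays moved. The work goes in short steps, Python scripts to look and compute and a shell command to move; the robot and the scene stay as the last step left them, time stands still between calls to the robot, and variables do not carry over. Pictures are saved under pics/ and viewed, at most 10 in all, crops included, and the job is handed in when it is done.

```bash
mkdir -p pics; cat > h.py <<'E'
import numpy as np, cv2
from rig import status, get_image, env
def grab(n,f):
    im=get_image(n); cv2.imwrite(f'pics/{f}.png',im['color'][:,:,::-1]); np.save(f'pics/{f}.npy',im,allow_pickle=True); return im
def load(f): return np.load(f'pics/{f}.npy',allow_pickle=True).item()
def ray(im,u,v):
    f=240/np.tan(np.radians(im['vertical_fov']/2))
    return np.array(im['xyz']),np.array(im['orientation'])@np.array([(u-im['cx'])/f,(v-im['cy'])/f,1])
def onz(im,u,v,z=0):
    o,d=ray(im,u,v); return (o+d*(z-o[2])/d[2]).round(4)
def proj(im,p):
    f=240/np.tan(np.radians(im['vertical_fov']/2))
    c=np.array(im['orientation']).T@(np.array(p)-im['xyz']); return (c[:2]/c[2]*f+[im['cx'],im['cy']]).round(1)
E
python3 - <<'E'
from h import *
for n in('top','side'):
    im=grab(n,n+'0'); print(n,im['vertical_fov'],im['cx'],im['cy'],im['xyz'],np.round(im['orientation'],3).tolist())
print(status.observe())
E
```

```text
top 54.283157990439705 322.0561558342067 245.92613805790387 [ 0.61955043 -0.08520942  0.91348809] [[0.023, -0.992, 0.128], [-1.0, -0.022, 0.011], [-0.008, -0.128, -0.992]]
side 52.18217818919031 319.4921197237593 239.82598644229896 [0.71947928 0.67720111 0.4484305 ] [[-1.0, -0.008, 0.009], [-0.011, 0.436, -0.9], [0.003, -0.9, -0.436]]
{'time_s': 0.1, 'q': array([-8.40682185e+01,  2.18366648e+01,  7.43789521e+01,  7.08224221e-05,
        8.38569170e+01, -1.23366820e+01]), 'qvel': array([ 0.00622242, -0.10902281, -0.18055002, -0.05510387, -0.02770657,
        0.00559857]), 'joint_efforts': array([ 2.69409516e-03, -4.49221122e+01, -2.31651431e+01, -2.04862063e-04,
        3.69751637e-03,  8.16028290e-06]), 'position': array([ 0.17237126, -0.52202225,  0.23078646]), 'tool_rot': array([[ 9.49598219e-01,  3.13469624e-01, -1.29606826e-04],
       [ 3.13469533e-01, -9.49597423e-01,  1.25930393e-03],
       [ 2.71679223e-04, -1.23646056e-03, -9.99999199e-01]]), 'ft_force': array([ 0.20591832, -0.33568065, -0.44437309]), 'wrist_torque': array([ 0.03870359,  0.00119668, -0.00172703]), 'gripper_force': 0.0, 'grip_width': 0.08561870302857542}
```

View pics/top0.png

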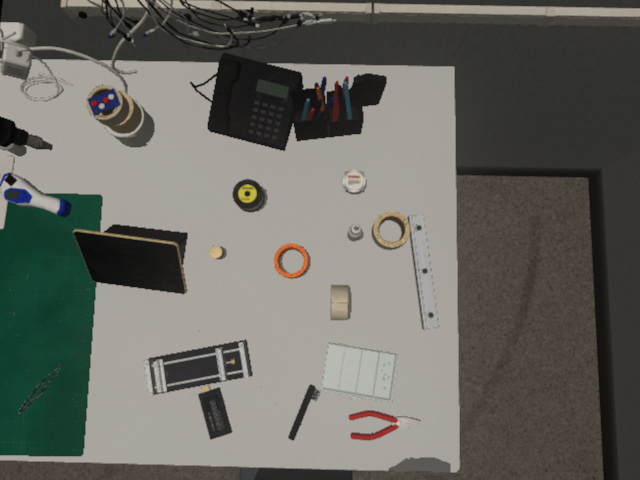

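View pics/side0.png

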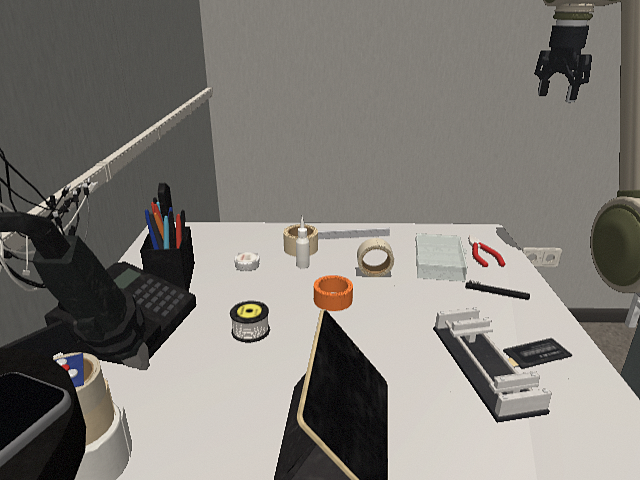

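Candidates in the top view:
- Standing cream roll at (340,302): narrow seen from above, and a ring on its rim at (375,257) in the side view. This is the target.
- Flat cream wide roll (391,230), beside the bar.
- Orange ring (291,261), a decoy.
- Cream tin (216,252).
- Black and yellow spool (249,195).
- White small roll (354,181).
- Large rolls stacked at (120,110).

The bar runs from (417,215) to (430,328), with its working face to the left (+y).

```bash
python3 - <<'E'
from h import *
im=load('top0'); c=im['color']
hsv=cv2.cvtColor(c,cv2.COLOR_RGB2HSV)
m=cv2.inRange(hsv,(10,45,60),(30,200,255))
n,l,s,ce=cv2.connectedComponentsWithStats(m)
for i in range(1,n):
    if s[i,4]>60 and 180<s[i,0]<440 and 160<s[i,1]<345:
        cn=cv2.findContours((l==i).astype(np.uint8),0,1)[0][0]; r=cv2.minAreaRect(cn)
        print(s[i],ce[i].round(1),[np.round(a,1) for a in r], [onz(im,*r[0],z) for z in(0.015,.024,.04,.055)])
for u,v in((410,216),(424,328),(425,215),(438,327)): print('bar',u,v,onz(im,u,v,0.018),onz(im,u,v,0))
for u,v in((327,343),(396,349),(391,400),(322,394)): print('case',onz(im,u,v,.031))
for u,v in((355,232),): print('drop',onz(im,u,v,.08))
for u,v in((248,341),(252,375)): print('clamp',onz(im,u,v,.04))
k=cv2.resize(c[195:410,300:450,::-1],None,fx=4,fy=2.79*1,interpolation=2) if 0 else cv2.resize(c[195:345,300:450,::-1],None,fx=4,fy=4)
s=load('side0')['color'][215:310,290:480,::-1]
cv2.imwrite('pics/crop.png',cv2.resize(np.vstack([k[:, :600],cv2.resize(s,(600,300))])[:,:],(533,800)) [:600] if 0 else k)
cv2.imwrite('pics/crops.png',cv2.resize(s,None,fx=4,fy=4))
E
```

```text
[  352   175   251   305 39362] [527.8 333.4] [array([477., 327.]), array([250., 304.]), np.float64(-0.0)] [array([ 0.5874, -0.3713,  0.015 ]), array([ 0.5877, -0.3684,  0.024 ]), array([ 0.5883, -0.3634,  0.04  ]), array([ 0.5888, -0.3586,  0.055 ])]
[237 184  20  20 302] [246.9 193.3] [array([246.5, 193.5]), array([19., 19.]), np.float64(90.0)] [array([0.8359, 0.0756, 0.015 ]), array([0.8337, 0.074 , 0.024 ]), array([0.8299, 0.0711, 0.04  ]), array([0.8263, 0.0684, 0.055 ])]
[372 211  38  39 743] [390.8 229.5] [array([390.5, 230. ]), array([36.1, 38.9]), np.float64(45.0)] [array([ 0.7693, -0.2074,  0.015 ]), array([ 0.7678, -0.2062,  0.024 ]), array([ 0.7652, -0.204 ,  0.04  ]), array([ 0.7627, -0.202 ,  0.055 ])]
[273 243  36  36 521] [290.6 260.7] [array([290.5, 260.5]), array([35., 35.]), np.float64(90.0)] [array([ 0.7056, -0.0151,  0.015 ]), array([ 0.7047, -0.0158,  0.024 ]), array([ 0.7032, -0.0171,  0.04  ]), array([ 0.7018, -0.0182,  0.055 ])]
[209 245  16  14 166] [216.2 251.8] [array([216.3, 251.9]), array([14.8, 13. ]), np.float64(26.6)] [array([0.7191, 0.1291, 0.015 ]), array([0.7181, 0.1269, 0.024 ]), array([0.7163, 0.1231, 0.04  ]), array([0.7147, 0.1195, 0.055 ])]
[331 286  17  34 566] [339.  302.4] [array([339. , 302.5]), array([33., 16.]), np.float64(90.0)] [array([ 0.6273, -0.1101,  0.015 ]), array([ 0.6273, -0.1098,  0.024 ]), array([ 0.6271, -0.1094,  0.04  ]), array([ 0.627, -0.109,  0.055])]
bar 410 216 [ 0.7972 -0.2447  0.018 ] [ 0.8008 -0.2479  0.    ]
bar 424 328 [ 0.5833 -0.2708  0.018 ] [ 0.5826 -0.2746  0.    ]
bar 425 215 [ 0.7998 -0.2738  0.018 ] [ 0.8034 -0.2776  0.    ]
bar 438 327 [ 0.5858 -0.2971  0.018 ] [ 0.5851 -0.3014  0.    ]
case [ 0.5523 -0.0888  0.031 ]
case [ 0.5444 -0.2164  0.031 ]
case [ 0.4531 -0.2075  0.031 ]
case [ 0.4606 -0.0817  0.031 ]
drop [ 0.7535 -0.1348  0.08  ]
clamp [0.5531 0.0563 0.04  ]
clamp [0.4926 0.0464 0.04  ]
```

View pics/crop.png

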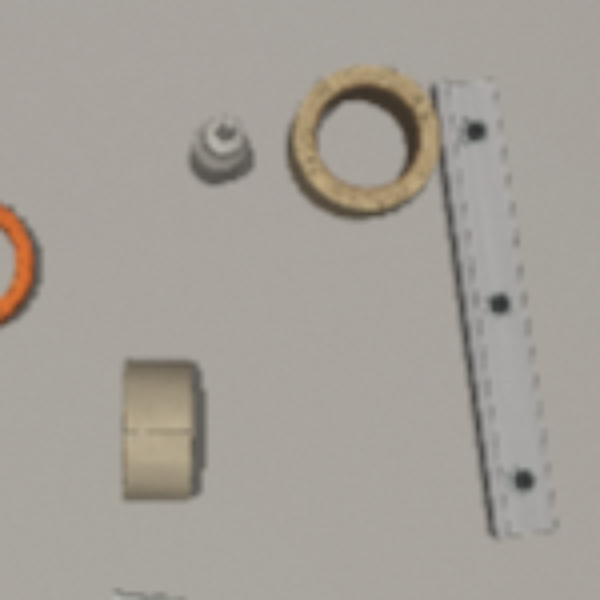

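The crop shows the target standing at (160,430), its axis along world y. The bar is to its right, and the wide roll is at the top of the bar. I'll tip the roll towards -y with two part-open fingers spread along x, then push it along -y.

```bash
python3 -m handwheel '12 10 0 0 0 20 0.4;20 20 0 0 0 36 0.4;30 30 0 0 0 50 0.4;45 46 0 0 0 72 0.4;45 46 0 0 0 72 0.4;45 46 0 0 0 72 0.4;45 46 0 0 0 72 0.4;45 46 0 0 0 72 0.4'
```

```text
time_s: 0.77
position: [0.408, -0.284, 0.2312]
tool_rot: [[0.244, 0.97, -0.0], [0.97, -0.244, 0.0], [0.0, -0.0, -1.0]]
ft_force: [0.6, -1.3, 1.2]
grip_width: 0.0336
gripper_force: 0.0
```

```bash
python3 -m handwheel '21 22 0 0 0 14 0.4;21 22 0 0 0 14 0.4;21 22 0 0 0 14 0.4;21 22 0 0 0 14 0.4;21 22 0 0 0 14 0.4;21 22 0 0 0 14 0.4;21 22 0 0 0 14 0.4;21 22 0 0 0 14 0.4'
```

```text
time_s: 1.43
position: [0.6195, -0.0615, 0.2304]
tool_rot: [[0.004, 1.0, -0.0], [1.0, -0.004, 0.001], [0.001, -0.0, -1.0]]
ft_force: [-0.5, 0.5, 0.9]
grip_width: 0.0338
gripper_force: 0.0
```

```bash
python3 -m handwheel '0.7 1 -4 0 0 0 0.4;0.7 1 -8 0 0 0 0.4;0.7 1 -12 0 0 0 0.4;0.7 1 -16 0 0 0 0.4;0.7 1 -18.2 0 0 0 0.4;0.7 1 -18.2 0 0 0 0.4;0.7 1 -18.2 0 0 0 0.4'; python3 - <<'E'
from h import *
a=grab('side','side1')['color'][190:310,270:470,::-1]; b=grab('wrist','wrist1')['color'][:,:,::-1]
cv2.imwrite('pics/v1.png',np.vstack([cv2.resize(a,(400,240)),cv2.resize(b,(400,300))]))
E
```

```text
time_s: 2.02
position: [0.6238, -0.0561, 0.049]
tool_rot: [[0.008, 1.0, -0.002], [1.0, -0.008, 0.0], [0.0, -0.002, -1.0]]
ft_force: [0.6, 0.1, 0.7]
grip_width: 0.0343
gripper_force: 0.0
```

View pics/v1.png

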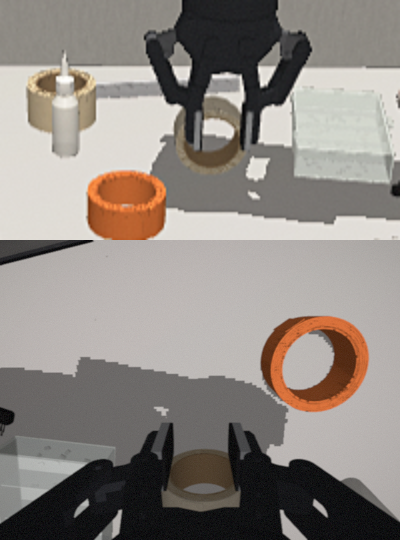

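Side view: the fingers stand in front of the roll, whose centre is near crop (210,135), about 4 mm too far towards -x. Wrist view: the path is clear. I'll shift +x and push.

```bash
python3 -m handwheel '0.4 -1 0 0 0 0 0.4;0.4 -2 0 0 0 0 0.4;0.4 -2.6 0 0 0 0 0.4;0.4 -3.2 0 0 0 0 0.4;0.4 -3.8 0 0 0 0 0.4;0.4 -4.3 0 0 0 0 0.4;0.4 -4.8 0 0 0 0 0.4;0.4 -5.2 0 0 0 0 0.4'; python3 - <<'E'
from h import *
print(status.observe()['position'])
a=grab('side','side2')['color'][190:310,270:470,::-1]; b=grab('top','top2')['color'][195:345,270:450,::-1]
cv2.imwrite('pics/v2.png',np.vstack([cv2.resize(a,(400,240)),cv2.resize(b,(400,333))]))
E
```

```text
time_s: 2.78
position: [0.628, -0.1085, 0.0493]
tool_rot: [[0.008, 1.0, -0.0], [1.0, -0.008, -0.0], [-0.0, -0.0, -1.0]]
ft_force: [-0.5, 0.8, 0.1]
grip_width: 0.0343
gripper_force: 0.0
[ 0.62801694 -0.10846072  0.04926884]
```

View pics/v2.png

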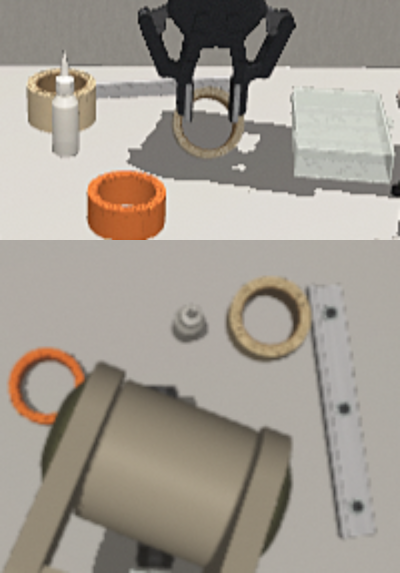

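The side view shows the roll still on its rim, perhaps starting to lean, with the fingers near (185,100) and (238,100) against it. I'll push on.

```bash
python3 -m handwheel '0 -0.5 0 0 0 0 0.4;0 -1 0 0 0 0 0.4;0 -1.4 0 0 0 0 0.4;0 -1.8 0 0 0 0 0.4;0 -1.8 0 0 0 0 0.4;0 -1.8 0 0 0 0 0.4;0 -1.8 0 0 0 0 0.4;0 -1.8 0 0 0 0 0.4';  python3 - <<'E'
from h import *
a=grab('side','side3')['color'][190:310,270:470,::-1]
cv2.imwrite('pics/v3.png',cv2.resize(a,(600,360)))
E
```

```text
time_s: 3.55
position: [0.6281, -0.1257, 0.0493]
tool_rot: [[0.007, 1.0, -0.0], [1.0, -0.007, 0.0], [0.0, -0.0, -1.0]]
ft_force: [-0.5, -0.5, 0.1]
grip_width: 0.0342
gripper_force: 0.0
```

View pics/v3.png

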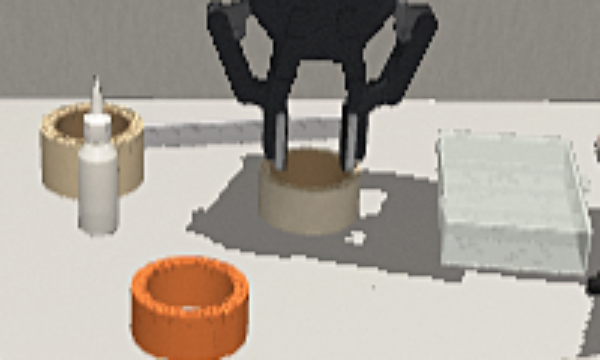

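The roll now lies flat, spanning u 260–358 with its near bottom edge at row 233. I'll measure it.

```bash
python3 - <<'E'
from h import *
im=load('side3'); e=onz(im,373,267.5,0); print(e, 'centre y', e[1]-.0325, onz(im,356.7,258,.015)[0],onz(im,389.3,258,.015)[0])
E
```

```text
[ 0.6267 -0.1302  0.    ] centre y -0.1627 0.6573 0.5958
```

```bash
python3 -m handwheel '0 2 0 0 0 0 0.4;0 4 0 0 0 0 0.4;0 4.2 0 0 0 0 0.4;0 4.2 -2 0 0 0 0.4;0 4.2 -3.5 0 0 0 0.4;0 4.2 -4.2 0 0 0 0.4;0 4.2 -4.2 0 0 0 0.4'; python3 -m handwheel '0 -1 0 0 0 0 0.4;0 -2 0 0 0 0 0.4;0 -3 0 0 0 0 0.4;0 -4 0 0 0 0 0.4;0 -5 0 0 0 0 0.4;0 -6 0 0 0 0 0.4;0 -7 0 0 0 0 0.4;0 -8 0 0 0 0 0.4'
```

```text
time_s: 4.18
position: [0.6273, -0.0839, 0.0057]
tool_rot: [[0.008, 1.0, -0.003], [1.0, -0.008, 0.001], [0.001, -0.003, -1.0]]
ft_force: [-1.1, 0.2, 0.5]
grip_width: 0.0338
gripper_force: 0.0
time_s: 4.85
position: [0.6281, -0.1649, 0.0076]
tool_rot: [[0.008, 1.0, 0.0], [1.0, -0.008, 0.0], [0.0, 0.0, -1.0]]
ft_force: [-0.4, 2.7, 2.9]
grip_width: 0.0341
gripper_force: 1.4
```

```bash
python3 -m handwheel '0 -0.6 0 0 0 0 0.4;0 -1.2 0 0 0 0 0.4;0 -1.6 0 0 0 0 0.4;0 -2 0 0 0 0 0.4;0 -2.3 0 0 0 0 0.4;0 -2.3 0 0 0 0 0.4'; python3 - <<'E'
from h import *
a=grab('side','side4')['color'][190:310,270:470,::-1]; b=grab('top','top4')['color'][195:345,270:450,::-1]
cv2.imwrite('pics/v4.png',np.vstack([cv2.resize(a,(500,300)),cv2.resize(b,(360,300)) if 0 else cv2.resize(b,(500,300))]))
E
```

```text
time_s: 5.35
position: [0.6281, -0.1873, 0.0073]
tool_rot: [[0.008, 1.0, 0.0], [1.0, -0.008, -0.0], [-0.0, 0.0, -1.0]]
ft_force: [-0.4, 0.1, 0.6]
grip_width: 0.0344
gripper_force: 0.2
```

View pics/v4.png

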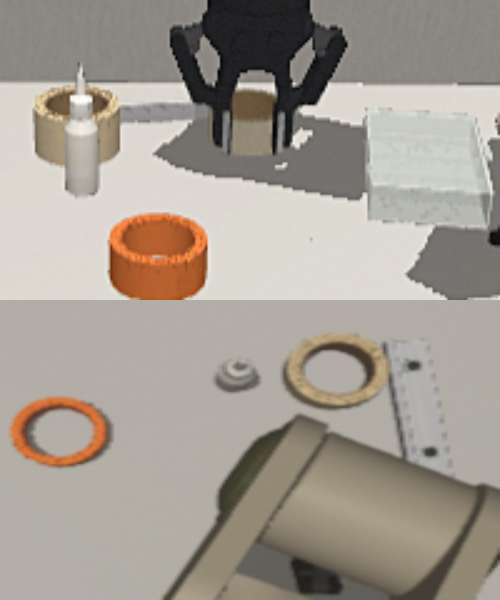

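The roll is flat between the fingers at side crop (255,125), close to the bar. I'll push on slowly and watch the force.

```bash
for i in 1 2 3 4; do :; done; python3 -m handwheel '0 -0.2 0 0 0 0 0.4;0 -0.4 0 0 0 0 0.4;0 -0.4 0 0 0 0 0.4'; python3 -m handwheel '0 -0.2 0 0 0 0 0.4;0 -0.3 0 0 0 0 0.4;0 -0.3 0 0 0 0 0.4'
```

```text
time_s: 5.7
position: [0.628, -0.1912, 0.0071]
tool_rot: [[0.008, 1.0, -0.0], [1.0, -0.008, -0.0], [-0.0, -0.0, -1.0]]
ft_force: [1.0, -0.2, 0.1]
grip_width: 0.034
gripper_force: 0.1
time_s: 5.95
position: [0.6279, -0.1936, 0.0072]
tool_rot: [[0.008, 1.0, -0.0], [1.0, -0.008, 0.001], [0.001, -0.0, -1.0]]
ft_force: [0.4, 2.5, 0.2]
grip_width: 0.0342
gripper_force: 1.1
```

```bash
python3 -m handwheel '0 -0.15 0 0 0 0 0.4;0 -0.2 0 0 0 0 0.4;0 -0.2 0 0 0 0 0.4'; python3 -m handwheel '0 -0.15 0 0 0 0 0.4;0 -0.2 0 0 0 0 0.4;0 -0.2 0 0 0 0 0.4'
```

```text
time_s: 6.2
position: [0.6278, -0.1938, 0.0071]
tool_rot: [[0.007, 1.0, -0.001], [1.0, -0.007, 0.003], [0.003, -0.001, -1.0]]
ft_force: [-0.5, 10.1, 1.7]
grip_width: 0.0343
gripper_force: 4.1
time_s: 6.45
position: [0.6277, -0.194, 0.0072]
tool_rot: [[0.007, 1.0, -0.002], [1.0, -0.007, 0.006], [0.006, -0.002, -1.0]]
ft_force: [-0.6, 17.4, 3.8]
grip_width: 0.0344
gripper_force: 7.1
```

The roll is firm against the bar: the position has stalled at the predicted y and the force is 17 N. I'll ease off and withdraw.

```bash
python3 -m handwheel '0 0.2 0 0 0 0 0.4;0 0.5 0 0 0 0 0.4;0 1.2 0 0 0 0 0.4;0 3 0 0 0 0 0.4;0 5 0 0 0 0 0.4;0 7 2 0 0 0 0.4;0 7 5 0 0 0 0.4;0 7 9 0 0 0 0.4'; python3 -m handwheel '0 4 4 0 0 0 0.4;-3 8 8 0 0 0 0.4;-6 12 12 0 0 0 0.4;-8 16 14 0 0 0 0.4;-8 20 14 0 0 0 0.4;-8 20 14 0 0 0 0.4;-8 20 14 0 0 0 0.4;-8 20 14 0 0 0 0.4'; python3 - <<'E'
from h import *
a=grab('side','side5')['color'][190:310,270:470,::-1]; im=grab('top','top5');b=im['color'][195:345,270:450,::-1]
cv2.imwrite('pics/v5.png',np.vstack([cv2.resize(a,(400,240)),cv2.resize(b,(400,333),interpolation=2)]))
m=cv2.inRange(cv2.cvtColor(im['color'],cv2.COLOR_RGB2HSV),(10,45,60),(30,200,255)); m[:, 425:]=0
n,l,s,ce=cv2.connectedComponentsWithStats(m)
for i in range(1,n):
    if s[i,4]>60 and 180<s[i,0]<440 and 160<s[i,1]<345: print(s[i],ce[i].round(1),onz(im,s[i,0]+s[i,2]/2-.5,s[i,1]+s[i,3]/2-.5,.03))
E
```

```text
time_s: 7.12
position: [0.6269, -0.1263, 0.0961]
tool_rot: [[0.006, 1.0, -0.005], [1.0, -0.006, 0.001], [0.001, -0.005, -1.0]]
ft_force: [0.9, -0.1, 0.6]
grip_width: 0.0345
gripper_force: 0.0
time_s: 7.78
position: [0.5476, 0.0747, 0.2393]
tool_rot: [[0.004, 1.0, 0.004], [1.0, -0.004, -0.0], [-0.0, 0.004, -1.0]]
ft_force: [-0.4, -0.8, -0.7]
grip_width: 0.0342
gripper_force: 0.0
[237 184  20  20 302] [246.9 193.3] [0.8323 0.0729 0.03  ]
[372 211  38  39 745] [390.9 229.5] [ 0.7668 -0.2054  0.03  ]
[273 243  36  36 531] [290.6 260.5] [ 0.7042 -0.0163  0.03  ]
[209 245  16  14 164] [216.2 251.9] [0.7182 0.1252 0.03  ]
[386 286  36  35 497] [404.  303.2] [ 0.629  -0.2303  0.03  ]
```

View pics/v5.png

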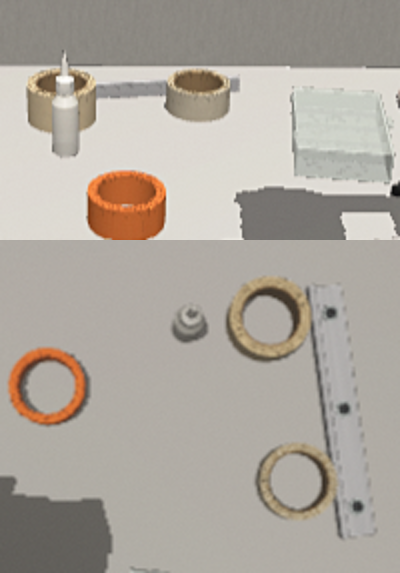

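The roll lies flat against the bar face at crop (298,480). The wide roll, dropper and tin are where they were.

```bash
python3 -c "
from rig import env; print(env.close_job())"
```

```text
the job is handed in; nothing more can be done
None
```

The narrower roll was tipped flat and pushed along the desk until its side rested against the stop bar, on the wider roll's side; the final top picture shows the wider roll, dropper and tin where they started, and the job was handed in at about 8 s.

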